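# Register the mixing bowl and stir two batches of mill beads together

## Task

Slide the mixing bowl along the bench, without lifting it, until its square base is fully home against both orange stops; then take the stirrer from its holder and, with its foot down among the beads close to the bowl's floor, stir counter-clockwise (seen from above) in circles round the bowl's middle for at least two full turns, and go on until each half of the bowl, either side of the blue line, holds beads of both colours. Touch the beads only with the stirrer and keep them all in the bowl; finally stand the stirrer back upright in its holder, and leave the bowl fully home against both stops and the jars and meal tray undisturbed.

Things in the scene. Friction and masses are not known exactly. Their poses are not given: they have to be found in the camera images.
- station: fixed white mat with two orange stop fences, 24 mm high, 14 mm thick, 165 mm long, at a right angle. Origin at bench level in their inner corner; x points roughly away from the robot. Far stop: inner face x=0, runs to -y; left stop: inner face y=0, runs to -x. When the bowl is home its centre is at x=-75, y=-75 mm in this frame, axes parallel
- bowl: loose 0.75 kg bowl on a square base: 150 x 150 mm, 16 mm high; steel bowl with flat inner floor of 42 mm radius, 18 mm above the underside, sloping walls, rim 70 mm inner and 75 mm outer radius, 48 mm above the underside. Origin at the centre of its underside. A blue line across the floor (y=0, along x) parts its left half (+y) from its right (-y)
- stirrer: stirring rod 150 mm long, standing upright in the holder: white ceramic foot (22 mm diameter, 0-30 mm above its lower end), steel shaft (12 mm diameter, 30-60 mm), blue square grip (24 x 24 mm, 60-150 mm); 0.12 kg. Origin at the centre of the foot's lower face, z up along the rod
- holder: fixed grey holder, 56 x 56 mm, 55 mm high, on a 90 mm square steel base plate, with a 34 mm square pocket open at the top; origin at the centre of its underside
- holder_in (a point): centre of the holder's pocket floor, 11 mm above the bench; the stirrer's foot stands here
- red0: red chunky round bead of slippery glazed ceramic, a 26 mm ball with a dark bore, 28 g, lying in the bowl; origin at its centre. Starts in the bowl's left (+y) half
- red1: red chunky round bead of slippery glazed ceramic, a 26 mm ball with a dark bore, 28 g, lying in the bowl; origin at its centre. Starts in the bowl's left (+y) half
- red2: red chunky round bead of slippery glazed ceramic, a 26 mm ball with a dark bore, 28 g, lying in the bowl; origin at its centre. Starts in the bowl's left (+y) half
- white0: white chunky round bead of slippery glazed ceramic, a 26 mm ball with a dark bore, 28 g, lying in the bowl; origin at its centre. Starts in the bowl's right (-y) half
- white1: white chunky round bead of slippery glazed ceramic, a 26 mm ball with a dark bore, 28 g, lying in the bowl; origin at its centre. Starts in the bowl's right (-y) half
- white2: white chunky round bead of slippery glazed ceramic, a 26 mm ball with a dark bore, 28 g, lying in the bowl; origin at its centre. Starts in the bowl's right (-y) half
- jar_a: bystander: clear sample jar with red lid, 64 mm diameter, 75 mm high, to the right of the work; origin at the centre of its underside
- jar_b: bystander: clear sample jar with red lid, 64 mm diameter, 75 mm high, to the left of the work; origin at the centre of its underside
- meal_tray: bystander: black meal tray sealed with a green film, 164 x 124 mm, 36 mm high, right of the station; origin at the centre of its underside

How it is judged:
By the outcome, as a careful person would: the job done as asked, in the order asked, and still so for the second after the job is handed in, with the robot touching nothing.
It also fails if it takes over 72 s, if anything falls off the work surface, if the arm or the gripper's body presses on something with over 40 N, if the wrist force passes 120 N, or if a joint passes its speed limit or range.

## Robot

A 6-joint arm with a two-finger parallel gripper is mounted at the origin on the work surface. World frame = base frame: x ahead of the robot, y to its left, z up, the work surface at z = 0. Lengths are in m, angles in rad, forces in N, time in s.
With the tool pointing down it reaches from about 0.35 to 0.975 m from the base axis. Payload 17.4 kg.
Tool frame: the origin (TCP) lies between the finger pads; the fingertips stand 22 mm ahead of it and the grasp point (between the pads) lies 3 mm ahead of it (robot.nose_length is the distance from the TCP to the fingertips, in m); z points along the fingers, y is the line along which they close (so a half turn about z gives the same grasp; the last joint's range is limited). The gripper opens to 85 mm and grips with 20 to 120 N. Pads are 22 mm wide; open, the fingers measure 114 mm over their backs; the gripper's body (76 mm by 85 mm) begins 54 mm behind the grasp point. The pads swing forward as they close: fully open they stand 13 mm farther back than shut.
Start: joints at [-1.187, 0.116, 1.442, -0, 1.584, -0.038], TCP at [0.276, -0.616, 0.253] pointing down, gripper open.
Joint ranges: [-2.83, 2.83], [-0.83, 2.19], [0.07, 2.5], [-1.14, 4.28], [0.01, 3], [-2.97, 2.97]. Speed limits (rad/s): [1.89, 1.89, 2.22, 3.14, 3.14, 3.14].

## Interface

Orientations are given as a unit quaternion [x, y, z, w].
In Python, from cell import robot gives the robot as it stands.
- The arm moves only by the shell command python3 -m handwheel 'ROWS' [FORCE]. ROWS is a JSON object of lists of equal length, an entry for each row: "xyz": the shift along the tool's x, y, z in units of 40 mm (1.0 is 40 mm), a list of three; "dr": the turn, a rotation vector about the tool's x, y, z in units of 0.12 rad (1.0 is 0.12 rad), a list of three; "fingers": the opening, from 0 (shut) to 1 (fully open). In form: {"xyz": [[dx, dy, dz], ...], "dr": [[ax, ay, az], ...], "fingers": [fingers, ...]}. A call has exactly 8 rows; each row shifts and turns the commanded pose from where the row before left it, along the tool's axes as they then stand; what a row does not reach is not made up. A row lasts 1/8 s, in which the tool goes at most 62.5 mm and 10.7 degrees, less where a joint would pass 70% of its speed; a pose out of reach is approached as far as the arm can. A call with a number of a shift or a turn outside -1 to 1 is refused whole. A call with a gripper value outside its range is refused whole. The fingers move at their own pace and stop on an object; FORCE is the grip in N (left out, the last holds). Time passes only in rows, so rows that do not move let the fingers close, or fill a call up. It gives the time, the measured TCP pose, the force, the opening and the grip force at its end, in the units of the state.
- robot.read_state(): the state, without advancing time (a new reading comes with each control period).
- robot.get_image(name): name is "scene" or "side" or "wrist"; returns (picture, depth): 400x640x3 uint8, blue, green, red; 400x640 float32, m along the optical axis (not along the pixel's ray), 0 where there is no reading.
- robot.camera_info(name): a dict with "camera_matrix" (3x3 intrinsics, pixels), "dist" ([k1, k2, p1, p2, k3] as OpenCV has them; the pictures are not rectified), "cam_to_world" (4x4, takes a point from camera to world coordinates). Camera axes: x right, y up, looking along -z (the intrinsics and any distortion apply to the point x, -y, -z); pixel columns grow to the right and rows downward; lengths in m; the calibration is good to about 2 mm. A picture is of the moment at which its call begins: read the wrist's pose just before it. camera_info takes no time and is no camera call; for the wrist camera it gives the pose at the moment of the call.
- robot.hand_in(): hands the job in; it is judged then, once.
The state is a dict: "clock": time; "joint_positions": joint angles; "qvel": joint speeds; "joint_torque": joint torques, N m; "eef_pos": TCP position; "ee_rot": TCP orientation; "force": force on the tool from outside, world axes, zero at the start; "torque": the same for the moment, N m; "width": finger opening in m; "grip_force": force on a finger pad.
Only numpy, scipy, OpenCV 4.12 (cv2) and the standard library are available. Lean on these libraries where they do the work, as an engineer would, in place of code of your own. Each camera call takes 0.05 s, during which the arm holds its last target. There are 200 camera calls.

## Working session

There is one attempt and no reset: what is moved stays moved. The work goes in short steps, Python scripts to look and compute and a shell command to move; the robot and the scene stay as the last step left them, time stands still between calls to the robot, and variables do not carry over. Pictures are saved under pics/ and viewed, at most 10 in all, crops included, and the job is handed in when it is done.

```bash
mkdir -p pics; ls; python3 - <<'E'
from cell import robot
import cv2,numpy as np
s=robot.read_state();print(s)
for n in("scene","side","wrist"):
    im,d=robot.get_image(n);cv2.imwrite(f"pics/{n}0.png",im);np.save(f"pics/{n}0.npy",d)
    c=robot.camera_info(n);print(n,np.round(c["camera_matrix"],1).tolist(),c["dist"],np.round(c["cam_to_world"],3).tolist())
a=[cv2.imread(f"pics/{n}0.png") for n in("scene","side")]
E
```

```text
pics
{'clock': 0.0, 'joint_positions': array([-1.18680760e+00,  1.16505651e-01,  1.44228270e+00,  1.56661086e-05,
        1.58396965e+00, -3.78377314e-02]), 'qvel': array([-0.00024265, -0.00036215,  0.00102331, -0.00063902, -0.00097417,
        0.00109099]), 'joint_torque': array([ 2.91817858e-03, -7.31999373e+01, -6.32480979e+01,  1.16230613e-04,
        6.33798962e-03, -4.39248041e-06]), 'eef_pos': array([ 0.2762758 , -0.61569467,  0.25253806]), 'ee_rot': array([ 9.77839948e-01,  2.09353041e-01, -9.26279846e-05, -5.75314895e-04]), 'force': array([ 0.23564349,  0.36197002, -0.10301741]), 'torque': array([-0.03822238, -0.00754279, -0.00886393]), 'grip_force': 0.0, 'width': 0.08541343912632773}
scene [[414.2, 0.0, 322.0], [0.0, 414.2, 202.2], [0.0, 0.0, 1.0]] [-0.07343105  0.          0.          0.          0.        ] [[0.026, -0.626, 0.78, 1.34], [0.999, 0.032, -0.008, -0.064], [-0.02, 0.78, 0.626, 0.655], [0.0, 0.0, 0.0, 1.0]]
side [[515.2, 0.0, 315.3], [0.0, 515.2, 200.8], [0.0, 0.0, 1.0]] [-0.00781864  0.          0.          0.          0.        ] [[-0.912, 0.273, -0.305, 0.116], [-0.409, -0.619, 0.67, 1.007], [-0.006, 0.736, 0.677, 1.104], [0.0, 0.0, 0.0, 1.0]]
wrist [[310.2, 0.0, 321.8], [0.0, 310.2, 201.4], [0.0, 0.0, 1.0]] [-0.02687617  0.          0.          0.          0.        ] [[0.409, 0.879, 0.244, 0.338], [-0.913, 0.394, 0.108, -0.587], [-0.002, -0.267, 0.964, 0.373], [0.0, 0.0, 0.0, 1.0]]
```

View pics/scene0.png

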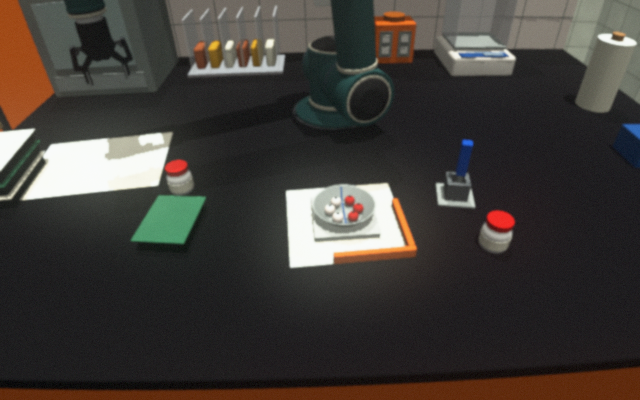

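View pics/side0.png

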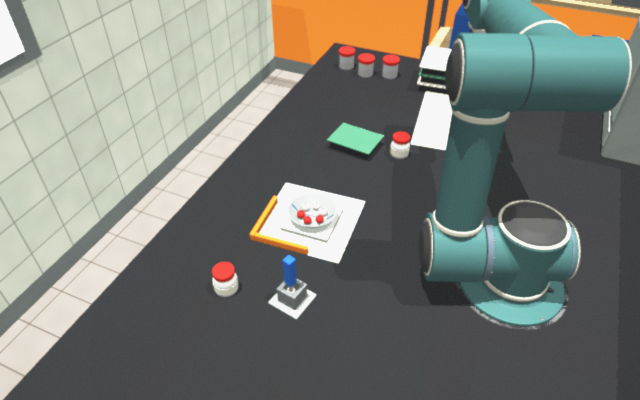

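The scene view shows the station mat around (345,220) with fences meeting at (410,252). The bowl is at (343,207), the stirrer at (462,165), the jars at (495,232) and (180,177), and the tray at (170,220). The side view agrees: fence corner near (256,236), bowl (313,212), stirrer (291,280).

```bash
cat > h.py <<'E'
from cell import robot
import cv2,numpy as np
def grab(n,tag):
    c=robot.camera_info(n);im,d=robot.get_image(n);cv2.imwrite(f"pics/{n}_{tag}.png",im);return im,d,c
def rays(c,uv):
    p=cv2.undistortPoints(np.float64(uv).reshape(-1,1,2),c["camera_matrix"],np.float64(c["dist"])).reshape(-1,2)
    T=c["cam_to_world"];r=np.c_[p[:,0],-p[:,1],-np.ones(len(p))]@T[:3,:3].T
    return T[:3,3],r
def onz(c,uv,z):
    o,r=rays(c,uv);return o+r*((z-o[2])/r[:,2])[:,None]
def cloud(c,d,mask):
    v,u=np.nonzero(mask&(d>0));o,r=rays(c,np.c_[u,v]);return o+r*d[v,u][:,None]
def meet(c1,p1,c2,p2):
    o,r=rays(c1,[p1]);q,s=rays(c2,[p2]);r,s=r[0],s[0]
    t=np.linalg.lstsq(np.c_[r,-s],q-o,rcond=None)[0];a,b=o+t[0]*r,q+t[1]*s
    return (a+b)/2,np.linalg.norm(a-b)
def masks(im):
    h=cv2.cvtColor(im,cv2.COLOR_BGR2HSV);R=lambda a,b:cv2.inRange(h,a,b)>0
    return dict(orange=R((8,170,120),(22,255,255)),blue=R((108,150,80),(125,255,255)),red=R((0,190,110),(4,255,255))|R((174,190,110),(180,255,255)),green=R((65,80,60),(85,255,200)),white=R((0,0,170),(180,50,255)))
E
python3 - <<'E'
from h import *
info={}
for n,boxes in (("scene",dict(orange=(280,190,420,270),blue=(445,135,480,180),green=(130,190,210,245))),("side",dict(orange=(245,190,315,255),blue=(275,250,305,290),green=(320,120,390,160)))):
    im=cv2.imread(f"pics/{n}0.png");d=np.load(f"pics/{n}0.npy");c=robot.camera_info(n);m=masks(im)
    for k,(a,b,e,f) in boxes.items():
        w=np.zeros_like(m[k]);w[b:f,a:e]=1;P=cloud(c,d,m[k]&w)
        print(n,k,len(P),np.round(P.min(0),3),np.round(P.max(0),3),np.round(np.median(P,0),3))
        if k=="orange":
            top=P[P[:,2]>.019];print(np.round(cv2.boxPoints(cv2.minAreaRect(np.float32(top[:,:2]))),3).tolist())
    r=cloud(c,d,np.ones(d.shape,bool));
    b=r[(r[:,2]>.042)&(r[:,2]<.054)&(r[:,0]>.4)&(r[:,0]<.8)&(abs(r[:,1])<.11)]
    print("rim",len(b),np.round(b.min(0),3),np.round(b.max(0),3),cv2.minEnclosingCircle(np.float32(b[:,:2])))
    bs=r[(r[:,2]>.012)&(r[:,2]<.019)&(r[:,0]>.4)&(r[:,0]<.8)&(abs(r[:,1])<.11)]
    print("base",cv2.minAreaRect(np.float32(bs[:,:2])))
E
```

```text
scene orange 719 [ 0.514 -0.033 -0.003] [0.735 0.15  0.028] [0.719 0.122 0.023]
[[0.5460000038146973, 0.12300000339746475], [0.734000027179718, -0.03500000014901161], [0.8149999976158142, 0.06199999898672104], [0.628000020980835, 0.2199999988079071]]
scene blue 292 [ 0.228  0.272 -0.002] [0.532 0.42  0.164] [0.528 0.284 0.131]
scene green 2527 [ 0.469 -0.509 -0.003] [ 0.695 -0.343  0.04 ] [ 0.615 -0.412  0.036]
rim 488 [ 0.514 -0.077  0.042] [0.665 0.067 0.05 ] ((0.5898537635803223, -0.0031219003722071648), 0.0756307989358902)
base ((0.6241301894187927, 0.011485204100608826), (0.22033081948757172, 0.17921268939971924), 4.291412830352783)
side orange 417 [ 0.545 -0.05  -0.005] [0.749 0.148 0.031] [0.668 0.133 0.016]
[[0.5450000166893005, 0.12800000607967377], [0.7269999980926514, -0.029999999329447746], [0.8090000152587891, 0.06300000101327896], [0.6259999871253967, 0.22200000286102295]]
side blue 275 [0.501 0.155 0.002] [0.593 0.304 0.165] [0.508 0.297 0.122]
side green 131 [ 0.517 -0.52  -0.005] [ 0.709 -0.34   0.042] [ 0.598 -0.367  0.029]
rim 443 [ 0.513 -0.078  0.042] [0.661 0.072 0.054] ((0.588768482208252, -0.004230457358062267), 0.07629700005054474)
base ((0.6146821975708008, 0.010164454579353333), (0.22483272850513458, 0.1533031463623047), 10.45080852508545)
```

```bash

python3 -m handwheel '{"xyz":[[0,0,-0.3],[0,0,-0.3],[0,0,-0.3],[0,0,-0.3],[0.53,-0.97,0],[0.53,-0.97,0],[0.53,-0.97,0],[0.53,-0.97,0]],"dr":[[0,0,0.88],[0,0,0.88],[0,0,0.88],[0,0,0.88],[0,0,0],[0,0,0],[0,0,0],[0,0,0]],"fingers":[1,1,1,1,0.4,0.4,0.4,0.4]}' | tail -3
python3 -m handwheel '{"xyz":[[0.53,-0.97,0],[0.53,-0.97,0],[0.53,-0.97,0],[0.53,-0.97,0],[0.53,-0.97,0],[0.53,-0.97,0],[0.53,-0.97,0],[0.53,-0.97,0]],"dr":[[0,0,0],[0,0,0],[0,0,0],[0,0,0],[0,0,0],[0,0,0],[0,0,0],[0,0,0]],"fingers":[0.4,0.4,0.4,0.4,0.4,0.4,0.4,0.4]}' | tail -3
python3 -m handwheel '{"xyz":[[0.53,-0.97,0],[0.53,-0.97,0],[0.53,-0.97,0],[0.53,-0.97,0],[0.53,-0.97,0],[0.53,-0.97,0],[0,0,0],[0,0,0]],"dr":[[0,0,0],[0,0,0],[0,0,0],[0,0,0],[0,0,0],[0,0,0],[0,0,0],[0,0,0]],"fingers":[0.4,0.4,0.4,0.4,0.4,0.4,0.4,0.4]}' | tail -3
python3 - <<'E'
from h import *
im,d,c=grab("wrist","a");np.save("pics/wa.npy",d)
print(robot.read_state()["eef_pos"],robot.read_state()["ee_rot"],robot.nose_length)
E
```

```text
force: [0.3, 0.1, 0.5]
width: 0.0342
grip_force: 0.0
force: [0.4, -1.3, 0.1]
width: 0.0344
grip_force: 0.0
force: [0.4, 0.3, -0.3]
width: 0.0343
grip_force: 0.0
[0.65808843 0.08163608 0.30127456] [ 9.99999855e-01 -5.14996288e-04 -9.14436810e-05  1.29728569e-04] 0.022
```

View pics/wrist_a.png

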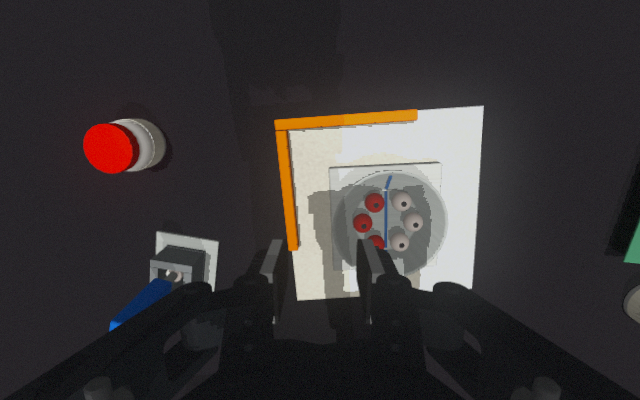

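The wrist view shows the fence corner at about (290,130), the far fence running to (417,115) and the left fence to (293,249). The bowl base front edge runs from (330,168) to (440,163). The holder is at (180,275) with the blue grip leaning out of it in perspective.

```bash
python3 - <<'E'
from h import *
im=cv2.imread("pics/wrist_a.png");d=np.load("pics/wa.npy");c=robot.camera_info("wrist");m=masks(im)
o=m["orange"].copy();P=cloud(c,d,o);T=P[(P[:,2]>.018)&(P[:,2]<.03)]
print("fence top z",np.median(T[:,2]))
v,u=np.nonzero(o)
# per-column / per-row extents, cast on z=.024
def fit(pts):
    vx,vy,x,y=cv2.fitLine(np.float32(pts),cv2.DIST_HUBER,0,.01,.001).ravel();return np.array([vx,vy]),np.array([x,y])
far_o=[(k,v[u==k].min()-.5) for k in range(295,412,2)];far_i=[(k,v[u==k].max()+.5) for k in range(310,412,2)]
lef_o=[(u[v==k].min()-.5,k) for k in range(140,244,2)];lef_i=[(u[v==k].max()+.5,k) for k in range(145,244,2)]
L={}
for n,p,z in(("far_o",far_o,.024),("far_i",far_i,.024),("lef_o",lef_o,.024),("lef_i",lef_i,.024)):
    q=onz(c,p,z)[:,:2];L[n]=fit(q);dd=L[n][0];print(n,np.degrees(np.arctan2(dd[1],dd[0])).round(2),L[n][1].round(4))
def X(a,b):
    t=np.linalg.solve(np.c_[a[0],-b[0]],b[1]-a[1]);return a[1]+t[0]*a[0]
print("inner",X(L["far_i"],L["lef_i"]),"outer",X(L["far_o"],L["lef_o"]))
A=cloud(c,d,np.ones(d.shape,bool))
def sel(x0,x1,y0,y1,z0,z1):return A[(A[:,0]>x0)&(A[:,0]<x1)&(A[:,1]>y0)&(A[:,1]<y1)&(A[:,2]>z0)&(A[:,2]<z1)]
print("base pts",cv2.minAreaRect(np.float32(sel(.48,.70,-.11,.10,.012,.021)[:,:2])))
r=sel(.48,.70,-.11,.10,.044,.053);print("rim",cv2.minEnclosingCircle(np.float32(r[:,:2])),np.median(r[:,2]))
# red lids, blue
for n in("wrist","scene","side"):
    if n!="wrist": im=cv2.imread(f"pics/{n}0.png");d=np.load(f"pics/{n}0.npy");c=robot.camera_info(n)
    A=cloud(c,d,np.ones(d.shape,bool))
    h=sel(.45,.58,.23,.35,.048,.059);print(n,"holder top",len(h),cv2.minAreaRect(np.float32(h[:,:2])),np.median(h[:,2]))
    g=sel(.45,.58,.22,.36,.080,.175);print(n,"grip",len(g),g.min(0).round(3),g.max(0).round(3))
    g=sel(.45,.58,.22,.36,.154,.175);print(n,"griptop",len(g), len(g)>3 and cv2.minAreaRect(np.float32(g[:,:2])),np.median(g[:,2]) if len(g) else 0)
    h=sel(.44,.60,.2,.38,.003,.012);print(n,"plate",len(h))
    j=sel(.5,.8,.27,.45,.07,.08);
    if len(j):print("jar_b",cv2.minEnclosingCircle(np.float32(j[:,:2])))
E
```

```text
fence top z 0.023563787855627544
far_o -85.84 [0.7288 0.0441]
far_i -85.88 [0.7159 0.035 ]
lef_o 4.08 [0.6289 0.1361]
lef_i 4.1 [0.6249 0.1212]
inner [0.7092674  0.12726784] outer [0.7216183  0.14267978]
base pts ((0.5879948139190674, -0.004417821764945984), (0.1498410999774933, 0.15062442421913147), 2.8178181648254395)
rim ((0.5873162746429443, -0.0047262744046747684), 0.07479491084814072) 0.04673556395489181
wrist holder top 694 ((0.5204298496246338, 0.2848109304904938), (0.05621883273124695, 0.04728550463914871), 78.49620819091797) 0.054300874464318555
wrist grip 977 [0.513 0.272 0.08 ] [0.531 0.298 0.162]
wrist griptop 117 ((0.5261107683181763, 0.2918027639389038), (0.007859498262405396, 0.01670490950345993), 29.36033058166504) 0.159353308040185
wrist plate 1296
jar_b ((0.6149319410324097, 0.3023015260696411), 0.10791663825511932)
scene holder top 250 ((0.5163091421127319, 0.2848469913005829), (0.05557362735271454, 0.05883843079209328), 79.29046630859375) 0.0539700519979901
scene grip 388 [0.502 0.271 0.08 ] [0.532 0.299 0.164]
scene griptop 79 ((0.5178248882293701, 0.2862648367881775), (0.023769835010170937, 0.02680930495262146), 73.1825180053711) 0.16094709494562232
scene plate 382
jar_b ((0.6158013343811035, 0.29981911182403564), 0.11006107181310654)
side holder top 252 ((0.512600839138031, 0.2861756384372711), (0.06037095561623573, 0.057397644966840744), 79.8678970336914) 0.05468576567546257
side grip 338 [0.5   0.274 0.08 ] [0.529 0.304 0.166]
side griptop 99 ((0.5132569670677185, 0.2890717685222626), (0.024607783183455467, 0.025609252974390984), 69.34548950195312) 0.16072435558421516
side plate 797
jar_b ((0.609646737575531, 0.30535078048706055), 0.11116312444210052)
```

```bash

python3 -m handwheel '{"xyz":[[0,0,0],[-0.87,0.4,0.5],[-0.87,0.4,0.5],[-0.87,0.4,0.5],[-0.87,0.4,0.5],[-0.87,0.4,0.5],[0,0,0.9],[0,0,0.9]],"dr":[[0,0,-0.6],[0,0,0],[0,0,0],[0,0,0],[0,0,0],[0,0,0],[0,0,0],[0,0,0]],"fingers":[0.4,0.4,0.4,0.4,0.4,0.4,0.4,0.4]}' 
python3 -m handwheel '{"xyz":[[0,0,0.9],[0,0,0.9],[0,0,0.5],[0,0,0.25],[0,0,0],[0.2,0,0],[0.2,0,0],[0.2,0,0]],"dr":[[0,0,0],[0,0,0],[0,0,0],[0,0,0],[0,0,0],[0,0,0],[0,0,0],[0,0,0]],"fingers":[0.4,0.4,0.4,0.4,0.4,0.4,0.4,0.4]}'
python3 - <<'E'
from h import *
im,d,c=grab("side","b")
cv2.imwrite("pics/sb.png",cv2.resize(im[150:330,220:480],None,fx=2.5,fy=2.5))
E
```

```text
clock: 4.2
eef_pos: [0.4899, -0.011, 0.129]
ee_rot: [0.999, 0.035, 0.001, 0.0]
force: [-0.3, -0.5, -1.5]
width: 0.0338
grip_force: 0.0
clock: 5.2
eef_pos: [0.5149, -0.0083, 0.028]
ee_rot: [0.999, 0.036, -0.0, 0.0]
force: [-9.1, -0.9, 5.8]
width: 0.0342
grip_force: 4.7
```

View pics/sb.png

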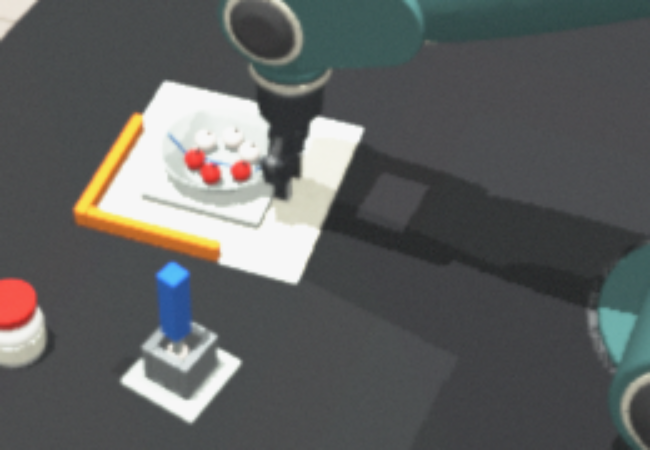

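The side crop shows the fingers at (285,180) against the near face of the base, with all six beads in the bowl. I'll keep pushing.

```bash

python3 -m handwheel '{"xyz":[[0.2,0,0],[0.2,0,0],[0.2,0,0],[0.2,0,0],[0.17,0,0],[0.05,0,0],[0.02,0,0],[0,0,0]],"dr":[[0,0,0],[0,0,0],[0,0,0],[0,0,0],[0,0,0],[0,0,0],[0,0,0],[0,0,0]],"fingers":[0.4,0.4,0.4,0.4,0.4,0.4,0.4,0.4]}'
cat >> h.py <<'E'
CR=np.array([.7093,.1273]);a=np.radians(4.1);Rs=np.array([[np.cos(a),-np.sin(a)],[np.sin(a),np.cos(a)]])
def sta(p):return (np.atleast_2d(p)[:,:2]-CR)@Rs
def bowl(n,tag):
    im,d,c=grab(n,tag);A=cloud(c,d,np.ones(d.shape,bool));q=sta(A)
    b=(q[:,0]>-.26)&(q[:,0]<.0)&(q[:,1]>-.24)&(q[:,1]<-.0)
    r=q[b&(A[:,2]>.044)&(A[:,2]<.053)]
    k,R=cv2.minEnclosingCircle(np.float32(r));print(n,"rim sta mm",np.round(np.array(k)*1e3,1),R,"ext",(np.percentile(r,[.5,99.5],axis=0)*1e3).round(1).tolist())
E
python3 -c "
from h import *
print(sta(robot.read_state()['eef_pos'])); bowl('side','c');bowl('scene','c')"
```

```text
clock: 6.25
eef_pos: [0.556, -0.0052, 0.0277]
ee_rot: [0.999, 0.036, -0.0, 0.0]
force: [-6.2, -0.6, 4.7]
width: 0.0339
grip_force: 3.3
[[-0.162345   -0.12118772]]
side rim sta mm [ -91.5 -123.1] 0.08922769129276276 ext [[-173.9, -195.1], [-3.6, -47.3]]
scene rim sta mm [ -82.5 -119.3] 0.08253262937068939 ext [[-161.4, -193.4], [-0.8, -50.2]]
```

```bash

python3 -m handwheel '{"xyz":[[0.04,0,0],[0.03,0,0],[0.03,0,0],[0,0,0],[0,0,0],[0,0,0],[0,0,0],[0,0,0]],"dr":[[0,0,0],[0,0,0],[0,0,0],[0,0,0],[0,0,0],[0,0,0],[0,0,0],[0,0,0]],"fingers":[0.4,0.4,0.4,0.4,0.4,0.4,0.4,0.4]}'
```

```text
clock: 7.35
eef_pos: [0.5572, -0.0051, 0.0275]
ee_rot: [0.999, 0.036, -0.004, 0.0]
force: [-38.6, -2.5, 25.4]
width: 0.0339
grip_force: 19.3
```

```bash

python3 -m handwheel '{"xyz":[[-0.4,0,0],[0,0,-0.95],[0,0,-0.95],[0.83,0.83,0],[0.83,0.83,0],[0.83,0.83,0],[0,0,0],[0,0,0]],"dr":[[0,0,0],[0,0,0],[0,0,0],[0,0,0],[0,0,0],[0,0,0],[0,0,-1],[0,0,-1]],"fingers":[0.4,0.4,0.4,0.4,0.4,0.4,0.4,0.4]}'
python3 -m handwheel '{"xyz":[[0,0,0],[0,0,0],[0,0,0],[0,0,0],[0,0,0],[0,0,0],[0,0,0],[0,0,0]],"dr":[[0,0,-1],[0,0,-1],[0,0,-1],[0,0,-1],[0,0,-1],[0,0,-1],[0,0,-1],[0,0,-1]],"fingers":[0.4,0.4,0.4,0.4,0.4,0.4,0.4,0.4]}'
python3 -m handwheel '{"xyz":[[0,0,0],[0,0,0],[0,0,0],[0,0,0],[0,0,0],[0,0,0],[0,0,0],[0,0,0]],"dr":[[0,0,-1],[0,0,-1],[0,0,-1],[0,0,-0.1],[0,0,0],[0,0,0],[0,0,0],[0,0,0]],"fingers":[0.4,0.4,0.4,0.4,0.4,0.4,0.4,0.4]}'
python3 -c "
from h import *
s=robot.read_state();print(sta(s['eef_pos']),s['joint_positions'].round(2)); bowl('side','d');bowl('scene','d')"
```

```text
clock: 8.35
eef_pos: [0.6509, -0.0988, 0.1032]
ee_rot: [0.988, 0.157, 0.0, 0.0]
force: [0.3, 0.0, 0.5]
width: 0.0339
grip_force: 0.0
clock: 9.35
eef_pos: [0.6507, -0.0983, 0.1037]
ee_rot: [0.803, 0.595, 0.0, 0.0]
force: [0.6, -0.1, 1.1]
width: 0.0338
grip_force: 0.0
clock: 10.35
eef_pos: [0.6504, -0.0983, 0.1033]
ee_rot: [0.681, 0.732, 0.0, 0.0]
force: [0.3, 0.1, 0.2]
width: 0.034
grip_force: 0.0
[[-0.07484728 -0.22080213]] [-0.19  0.16  1.64  0.    1.34 -0.26]
side rim sta mm [ -76.1 -121.4] 0.07580587267875671 ext [[-147.9, -195.9], [-2.5, -47.2]]
scene rim sta mm [ -73.8 -120.6] 0.0755588635802269 ext [[-146.3, -193.7], [-0.4, -50.1]]
```

```bash

python3 -m handwheel '{"xyz":[[0,0,0.8],[0,0,0.8],[0,0,0.3],[0,0,0],[0.2,0,0],[0.2,0,0],[0.2,0,0],[0.2,0,0]],"dr":[[0,0,0],[0,0,0],[0,0,0],[0,0,0],[0,0,0],[0,0,0],[0,0,0],[0,0,0]],"fingers":[0.4,0.4,0.4,0.4,0.4,0.4,0.4,0.4]}'
python3 -m handwheel '{"xyz":[[0.2,0,0],[0.2,0,0],[0.15,0,0],[0.05,0,0],[0.04,0,0],[0.03,0,0],[0,0,0],[0,0,0]],"dr":[[0,0,0],[0,0,0],[0,0,0],[0,0,0],[0,0,0],[0,0,0],[0,0,0],[0,0,0]],"fingers":[0.4,0.4,0.4,0.4,0.4,0.4,0.4,0.4]}'
python3 -c "
from h import *
s=robot.read_state();print(sta(s['eef_pos']))"
```

```text
clock: 11.45
eef_pos: [0.6487, -0.0664, 0.0287]
ee_rot: [0.681, 0.732, 0.0, 0.001]
force: [-0.3, -6.1, 3.6]
width: 0.0342
grip_force: 3.4
clock: 12.45
eef_pos: [0.6467, -0.0397, 0.0287]
ee_rot: [0.681, 0.732, 0.0, 0.001]
force: [-0.2, -4.7, 3.0]
width: 0.034
grip_force: 2.7
[[-0.0743347 -0.1621449]]
```

```bash

python3 -m handwheel '{"xyz":[[0.04,0,0],[0.03,0,0],[0.03,0,0],[0,0,0],[0,0,0],[0,0,0],[0,0,0],[0,0,0]],"dr":[[0,0,0],[0,0,0],[0,0,0],[0,0,0],[0,0,0],[0,0,0],[0,0,0],[0,0,0]],"fingers":[0.4,0.4,0.4,0.4,0.4,0.4,0.4,0.4]}'
python3 -m handwheel '{"xyz":[[-0.5,0,0],[0,0,-0.95],[0,0,-0.95],[0,0,-0.95],[0,0,-0.95],[0,0,-0.5],[0,0,0],[0,0,0]],"dr":[[0,0,0],[0,0,0],[0,0,0],[0,0,0],[0,0,0],[0,0,0],[0,0,0],[0,0,0]],"fingers":[0.4,0.4,0.8,0.8,0.8,0.8,0.8,0.8]}'
python3 - <<'E'
from h import *
s=robot.read_state();print(sta(s['eef_pos']),s['eef_pos'])
bowl('side','e');bowl('scene','e');bowl('wrist','e')
im=cv2.imread("pics/scene_e.png");im2=cv2.imread("pics/wrist_e.png")
cv2.imwrite("pics/e.png",np.hstack([cv2.resize(im[170:280,270:430],(640,440)) ])),cv2.imwrite("pics/we.png",im2)
E
```

```text
clock: 13.45
eef_pos: [0.6466, -0.0382, 0.0288]
ee_rot: [0.681, 0.732, -0.001, 0.003]
force: [1.8, -26.2, 2.1]
width: 0.0341
grip_force: 12.8
clock: 14.45
eef_pos: [0.6469, -0.0555, 0.1975]
ee_rot: [0.681, 0.732, -0.001, -0.001]
force: [0.1, 0.7, 0.1]
width: 0.0685
grip_force: 0.0
[[-0.0753238 -0.1779075]] [ 0.6468889  -0.05553765  0.1974836 ]
side rim sta mm [-76.  -74.5] 0.0774737298488617 ext [[-148.8, -148.9], [-3.8, -2.1]]
scene rim sta mm [-74.6 -75.7] 0.0756109356880188 ext [[-147.3, -146.8], [-0.4, -3.3]]
wrist rim sta mm [-75.5 -74.1] 0.07465695589780807 ext [[-148.9, -147.3], [-2.4, -22.3]]
```

View pics/we.png

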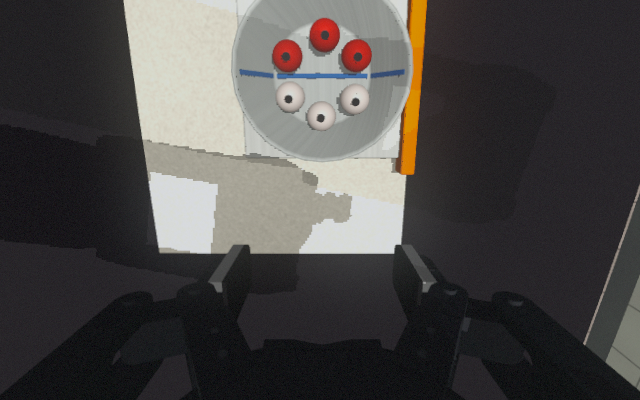

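The wrist view shows the bowl base flush with the left fence. Three reds lie above the blue line, at about (287,55), (324,35) and (357,55), and three whites below it, leaving a free hole in the middle near (322,76). Next I'll go to the stirrer.

```bash

python3 -m handwheel '{"xyz":[[0.89,-0.35,-0.19],[0.89,-0.35,-0.19],[0.89,-0.35,-0.19],[0.89,-0.35,-0.19],[0.89,-0.35,-0.19],[0.89,-0.35,-0.19],[0.89,-0.35,-0.19],[0.89,-0.35,-0.19]],"dr":[[0,0,0],[0,0,0],[0,0,0],[0,0,0],[0,0,0],[0,0,0],[0,0,0],[0,0,0]],"fingers":[0.8,0.8,0.8,0.8,0.8,0.8,0.8,0.8]}'
python3 -m handwheel '{"xyz":[[0,0,0],[0,0,0],[0,0,0],[0,0,0],[0,0,0],[0,0,0],[0,0,0],[0,0,0]],"dr":[[0,0,0.73],[0,0,0.73],[0,0,0.73],[0,0,0],[0,0,0],[0,0,0],[0,0,0],[0,0,0]],"fingers":[0.8,0.8,0.8,0.8,0.8,0.8,0.8,0.8]}'
python3 - <<'E'
from h import *
im,d,c=grab("wrist","f");s=robot.read_state();print(s["eef_pos"],s["ee_rot"])
A=cloud(c,d,np.ones(d.shape,bool))
def rep(n,z0,z1):
    k=(abs(A[:,0]-.517)<.06)&(abs(A[:,1]-.286)<.06)&(A[:,2]>z0)&(A[:,2]<z1);q=A[k]
    print(n,k.sum(),q[:,2].mean() if k.sum() else 0,cv2.minAreaRect(np.float32(q[:,:2])) if k.sum()>3 else 0)
rep("holder",.048,.059);rep("griptop",.156,.17);rep("grip",.08,.17)
b=masks(im)["blue"].astype(np.uint8);n,l,st,ce=cv2.connectedComponentsWithStats(b)
k=1+np.argmax(st[1:,4]);cn=cv2.findContours((l==k).astype(np.uint8),0,1)[0][0].reshape(-1,2)
q=onz(c,cn,.161)[:,:2];print("blue@z161",st[k],cv2.minAreaRect(np.float32(q)))
E
```

```text
clock: 15.6
eef_pos: [0.5142, 0.2213, 0.2596]
ee_rot: [0.681, 0.732, -0.0, -0.0]
force: [1.5, -0.0, -0.6]
width: 0.0684
grip_force: 0.0
clock: 16.6
eef_pos: [0.515, 0.2203, 0.2601]
ee_rot: [0.771, 0.637, 0.0, -0.0]
force: [-0.1, -0.7, -0.1]
width: 0.0683
grip_force: 0.0
[0.51496603 0.22032152 0.26012309] [7.70979105e-01 6.36860440e-01 2.25351138e-05 5.01995553e-06]
holder 1777 0.05433056979939949 ((0.5130102038383484, 0.2859996259212494), (0.05652441456913948, 0.05572080239653587), 79.68817138671875)
griptop 1207 0.16003529792053037 ((0.5151746273040771, 0.2874545753002167), (0.0241433996707201, 0.024115703999996185), 72.79072570800781)
grip 1207 0.16003529792053037 ((0.5151746273040771, 0.2874545753002167), (0.0241433996707201, 0.024115703999996185), 72.79072570800781)
blue@z161 [299 132  21   6  38] ((0.5167731642723083, 0.27614304423332214), (0.003238497069105506, 0.014079914428293705), 84.93522644042969)
```

View pics/wrist_f.png

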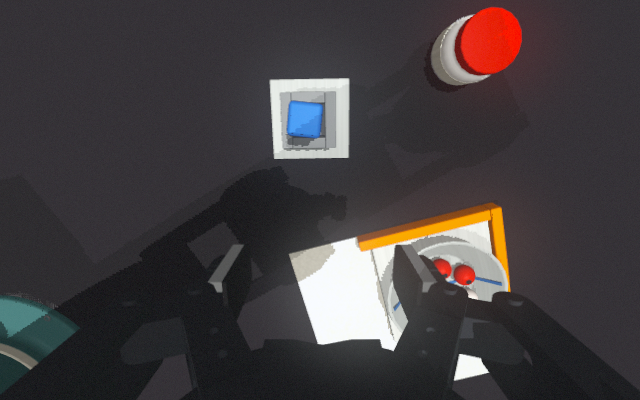

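The wrist view shows the grip top at (305,120) inside the holder, turned about 7° relative to it. Depth gives the grip top at (0.515, 0.2875, 0.160), so I'll grasp there.

```bash

python3 -m handwheel '{"xyz":[[0,0,0],[0.8,-0.245,0],[0.8,-0.245,0],[0,0,0.82],[0,0,0.82],[0,0,0.82],[0,0,0.82],[0,0,0]],"dr":[[0,0,0.92],[0,0,0],[0,0,0],[0,0,0],[0,0,0],[0,0,0],[0,0,0],[0,0,0]],"fingers":[0.8,0.8,0.8,0.8,0.8,0.8,0.8,0.8]}'
python3 -m handwheel '{"xyz":[[0,0,0],[0,0,0],[0,0,0],[0,0,0],[0,0,0],[0,0,0],[0,0,0],[0,0,0]],"dr":[[0,0,0],[0,0,0],[0,0,0],[0,0,0],[0,0,0],[0,0,0],[0,0,0],[0,0,0]],"fingers":[0.2,0.2,0.2,0.2,0.2,0.2,0.2,0.2]}' 60
python3 -c "
from h import *
s=robot.read_state();print(s['eef_pos'],s['torque'])"
```

```text
clock: 17.65
eef_pos: [0.5142, 0.2868, 0.1267]
ee_rot: [0.805, 0.593, -0.002, -0.0]
force: [0.1, 0.8, -0.3]
width: 0.0681
grip_force: 0.0
clock: 18.65
eef_pos: [0.5156, 0.2875, 0.1305]
ee_rot: [0.805, 0.593, 0.001, 0.0]
force: [-0.6, -0.4, 8.3]
width: 0.023
grip_force: 59.5
[0.51562997 0.28752393 0.1304975 ] [0.02879517 0.27173811 0.02711236]
```

```bash

python3 -m handwheel '{"xyz":[[0,0,-0.4],[0,0,-0.6],[0,0,-0.7],[0,0,-0.7],[-0.4,0.4,0],[-0.6,0.6,0],[-0.6,0.6,0],[-0.6,0.6,0]],"dr":[[0,0,0],[0,0,0],[0,0,0],[0,0,0],[0,0,0],[0,0,0],[0,0,0],[0,0,0]],"fingers":[0.2,0.2,0.2,0.2,0.2,0.2,0.2,0.2]}'
python3 -m handwheel '{"xyz":[[-0.6,0.6,0],[-0.6,0.6,0],[-0.6,0.6,0],[-0.5,0.4,0],[-0.32,0.35,0],[0,0,0],[0,0,0],[0,0,0]],"dr":[[0,0,0],[0,0,0],[0,0,0],[0,0,0],[0,0,0],[0,0,0],[0,0,0],[0,0,0]],"fingers":[0.2,0.2,0.2,0.2,0.2,0.2,0.2,0.2]}'
python3 - <<'E'
from h import *
s=robot.read_state();print(s['eef_pos'],s['ee_rot'],sta(s["eef_pos"]))
im,d,c=grab("side","g");cv2.imwrite("pics/g1.png",cv2.resize(im[130:280,230:400],(680,600)))
grab("wrist","g")
m=masks(im)["blue"];
im2,d2,c2=grab("scene","g")
for n,I,D,cc in(("side",im,d,c),("scene",im2,d2,c2)):
    A=cloud(cc,D,np.ones(D.shape,bool));k=(np.linalg.norm(A[:,:2]-[.640,.047],axis=1)<.035)&(A[:,2]>.08)&(A[:,2]<.19);q=A[k]
    print(n,k.sum())
    for z in np.arange(.08,.19,.01):
        w=q[(q[:,2]>z)&(q[:,2]<z+.01)]
        if len(w):print(round(z,3),len(w),w[:,:2].mean(0).round(4))
E
```

```text
clock: 19.65
eef_pos: [0.5736, 0.1761, 0.2262]
ee_rot: [0.805, 0.593, 0.0, 0.0]
force: [-0.2, 0.4, -0.8]
width: 0.0232
grip_force: 59.0
clock: 20.65
eef_pos: [0.6394, 0.0476, 0.2251]
ee_rot: [0.805, 0.594, 0.0, 0.0]
force: [-0.8, 0.5, -1.8]
width: 0.0232
grip_force: 59.0
[0.63937161 0.04758078 0.22510134] [8.04767361e-01 5.93590335e-01 8.93310831e-05 2.21671827e-07] [[-0.07544915 -0.0745155 ]]
side 163
0.1 7 [0.6348 0.0545]
0.11 17 [0.6349 0.0543]
0.12 18 [0.6341 0.0549]
0.13 31 [0.6366 0.0521]
0.14 12 [0.6364 0.052 ]
0.15 9 [0.6361 0.0527]
0.16 8 [0.6342 0.0512]
0.17 30 [0.6354 0.0562]
0.18 31 [0.6333 0.0549]
scene 310
0.1 11 [0.6484 0.0447]
0.11 42 [0.6492 0.0447]
0.12 36 [0.6488 0.0436]
0.13 54 [0.6459 0.044 ]
0.14 22 [0.6456 0.0446]
0.15 22 [0.645  0.0452]
0.16 18 [0.651  0.0432]
0.17 54 [0.6511 0.0438]
0.18 51 [0.6515 0.043 ]
```

View pics/g1.png

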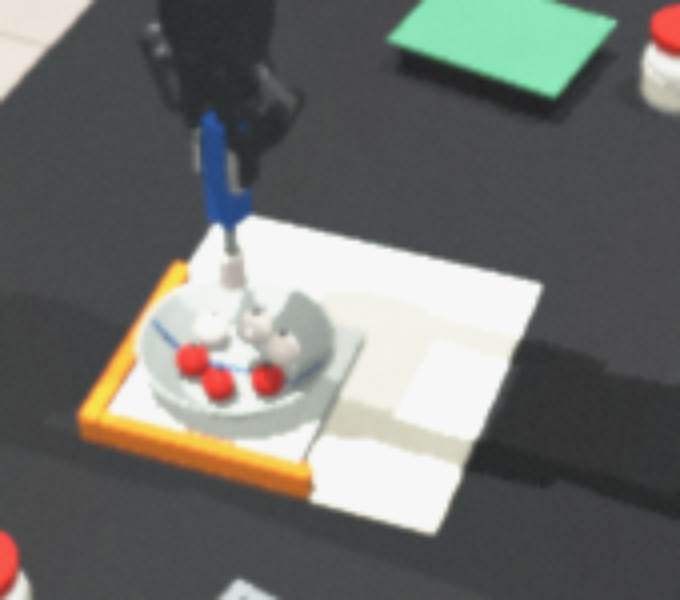

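The side crop shows the stirrer upright above the bowl's middle, its foot at (232,270), with the beads in a ring around the free centre. I'll lower it now.

```bash

python3 -m handwheel '{"xyz":[[0,0,0.5],[0,0,0.5],[0,0,0.5],[0,0,0.35],[0,0,0.2],[0,0,0.03],[0,0,0],[0,0,0]],"dr":[[0,0,0],[0,0,0],[0,0,0],[0,0,0],[0,0,0],[0,0,0],[0,0,0],[0,0,0]],"fingers":[0.2,0.2,0.2,0.2,0.2,0.2,0.2,0.2]}'
python3 -c "
from h import *
s=robot.read_state();print(s['eef_pos']);im,d,c=grab('side','h');cv2.imwrite('pics/h1.png',cv2.resize(im[180:250,255:355],(700,490)))
# unit circle steps in tool axes
th0=0;r=26
A=np.array([[.2957,.9553],[.9553,-.2957]]) # rows tool x,y in world
for k in range(24):
    t=np.radians([15*k,15*k+15]);p=r*np.c_[np.cos(t),np.sin(t)];print(15*k+15,(A@(p[1]-p[0])/40).round(3).tolist())
print('to r at 0deg',(A@[r/40,0]).round(3))
"
```

```text
clock: 21.8
eef_pos: [0.6398, 0.0468, 0.1424]
ee_rot: [0.805, 0.593, 0.0, 0.0]
force: [-0.7, 0.7, -2.2]
width: 0.023
grip_force: 59.0
[0.63983958 0.04685    0.14239646]
15 [0.154, -0.071]
30 [0.131, -0.108]
45 [0.098, -0.138]
60 [0.059, -0.159]
75 [0.016, -0.169]
90 [-0.029, -0.167]
105 [-0.071, -0.154]
120 [-0.108, -0.131]
135 [-0.138, -0.098]
150 [-0.159, -0.059]
165 [-0.169, -0.016]
180 [-0.167, 0.029]
195 [-0.154, 0.071]
210 [-0.131, 0.108]
225 [-0.098, 0.138]
240 [-0.059, 0.159]
255 [-0.016, 0.169]
270 [0.029, 0.167]
285 [0.071, 0.154]
300 [0.108, 0.131]
315 [0.138, 0.098]
330 [0.159, 0.059]
345 [0.169, 0.016]
360 [0.167, -0.029]
to r at 0deg [0.192 0.621]
```

View pics/h1.png

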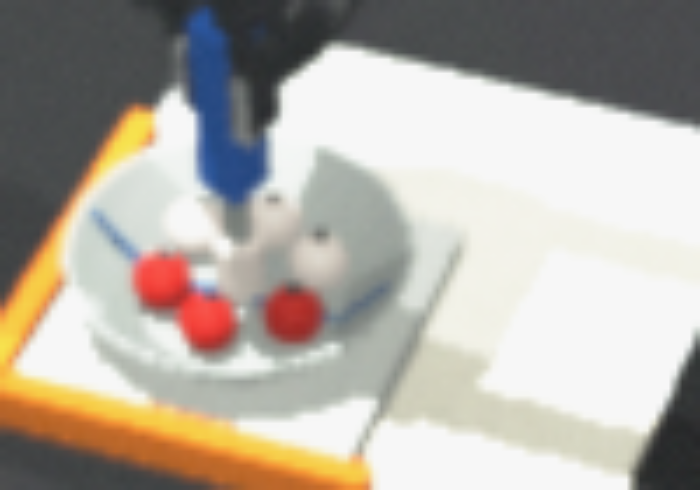

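The side crop shows the foot down at (240,265) among the beads, touching none, so I can start stirring.

```bash

python3 -m handwheel '{"xyz":[[0,0,0.05],[0.04,0.13,0],[0.05,0.16,0],[0.05,0.16,0],[0.042,0.14,0],[0.146,-0.067,0],[0.124,-0.103,0],[0.093,-0.131,0]],"dr":[[0,0,0],[0,0,0],[0,0,0],[0,0,0],[0,0,0],[0,0,0],[0,0,0],[0,0,0]],"fingers":[0.2,0.2,0.2,0.2,0.2,0.2,0.2,0.2]}'
python3 -m handwheel '{"xyz":[[0.056,-0.151,0],[0.015,-0.16,0],[-0.028,-0.159,0],[-0.067,-0.146,0],[-0.103,-0.124,0],[-0.131,-0.093,0],[-0.151,-0.056,0],[-0.16,-0.015,0]],"dr":[[0,0,0],[0,0,0],[0,0,0],[0,0,0],[0,0,0],[0,0,0],[0,0,0],[0,0,0]],"fingers":[0.2,0.2,0.2,0.2,0.2,0.2,0.2,0.2]}'
python3 - <<'E'
from h import *
bowl("side","i");bowl("scene","i")
E
```

```text
clock: 22.85
eef_pos: [0.6567, 0.0648, 0.1397]
ee_rot: [0.805, 0.593, 0.0, -0.0]
force: [-0.2, -0.9, -0.1]
width: 0.0232
grip_force: 59.1
clock: 23.85
eef_pos: [0.6156, 0.0529, 0.1397]
ee_rot: [0.805, 0.593, 0.0, -0.0]
force: [3.0, 2.2, 0.2]
width: 0.0234
grip_force: 59.3
side rim sta mm [-76.6 -74.4] 0.07560655474662781 ext [[-149.4, -142.8], [-3.8, -1.2]]
scene rim sta mm [-74.1 -76.6] 0.07545983046293259 ext [[-146.6, -146.7], [-1.2, -2.9]]
```

```bash

python3 -m handwheel '{"xyz":[[-0.159,0.028,0],[-0.146,0.067,0],[-0.124,0.103,0],[-0.093,0.131,0],[-0.056,0.151,0],[-0.015,0.16,0],[0.028,0.159,0],[0.067,0.146,0]],"dr":[[0,0,0],[0,0,0],[0,0,0],[0,0,0],[0,0,0],[0,0,0],[0,0,0],[0,0,0]],"fingers":[0.2,0.2,0.2,0.2,0.2,0.2,0.2,0.2]}'
python3 -m handwheel '{"xyz":[[0.103,0.124,0],[0.131,0.093,0],[0.151,0.056,0],[0.16,0.015,0],[0.159,-0.028,0],[0.146,-0.067,0],[0.124,-0.103,0],[0.093,-0.131,0]],"dr":[[0,0,0],[0,0,0],[0,0,0],[0,0,0],[0,0,0],[0,0,0],[0,0,0],[0,0,0]],"fingers":[0.2,0.2,0.2,0.2,0.2,0.2,0.2,0.2]}'
python3 -m handwheel '{"xyz":[[0.056,-0.151,0],[0.015,-0.16,0],[-0.028,-0.159,0],[-0.067,-0.146,0],[-0.103,-0.124,0],[-0.131,-0.093,0],[-0.151,-0.056,0],[-0.16,-0.015,0]],"dr":[[0,0,0],[0,0,0],[0,0,0],[0,0,0],[0,0,0],[0,0,0],[0,0,0],[0,0,0]],"fingers":[0.2,0.2,0.2,0.2,0.2,0.2,0.2,0.2]}'
python3 -m handwheel '{"xyz":[[-0.159,0.028,0],[-0.146,0.067,0],[-0.124,0.103,0],[-0.093,0.131,0],[-0.056,0.151,0],[-0.015,0.16,0],[0.028,0.159,0],[0.067,0.146,0]],"dr":[[0,0,0],[0,0,0],[0,0,0],[0,0,0],[0,0,0],[0,0,0],[0,0,0],[0,0,0]],"fingers":[0.2,0.2,0.2,0.2,0.2,0.2,0.2,0.2]}'
python3 - <<'E'
from h import *
bowl("side","j");bowl("scene","j")
cv2.imwrite("pics/j.png",np.hstack([cv2.resize(cv2.imread("pics/side_j.png")[180:250,260:350],(400,311)),cv2.resize(cv2.imread("pics/scene_j.png")[180:262,300:405],(398,311))]))
E
```

```text
clock: 24.95
eef_pos: [0.6462, 0.0231, 0.1395]
ee_rot: [0.805, 0.593, -0.0, -0.0]
force: [-2.8, 2.0, -0.2]
width: 0.0238
grip_force: 59.5
clock: 25.95
eef_pos: [0.6569, 0.0645, 0.1398]
ee_rot: [0.805, 0.593, -0.0, 0.0]
force: [-1.3, -2.7, -0.0]
width: 0.0233
grip_force: 59.4
clock: 26.95
eef_pos: [0.6156, 0.0529, 0.1398]
ee_rot: [0.805, 0.593, 0.0, -0.0]
force: [2.4, -0.1, -1.4]
width: 0.0235
grip_force: 59.5
clock: 27.95
eef_pos: [0.6464, 0.0228, 0.1396]
ee_rot: [0.805, 0.593, -0.0, 0.0]
force: [-2.0, 0.2, -1.6]
width: 0.0235
grip_force: 59.4
side rim sta mm [-76.6 -75. ] 0.07576244324445724 ext [[-148.3, -148.3], [-3.2, -0.9]]
scene rim sta mm [-72.4 -74.7] 0.0761958509683609 ext [[-145.0, -146.9], [-0.7, -3.4]]
```

View pics/j.png

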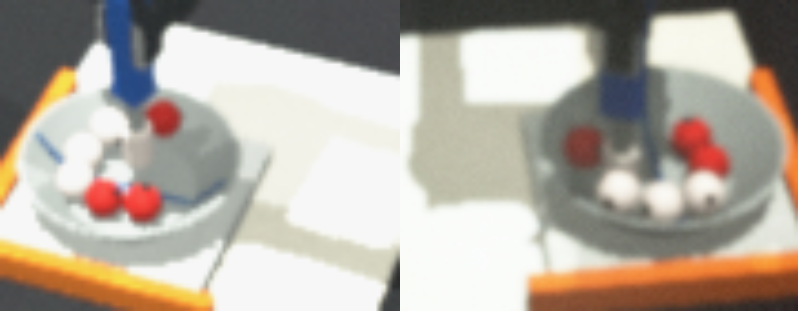

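The two crops show the rod at about 285° with the halves already mixed: two reds and a white on the left, a red and a white on the right. I've done about 1.8 turns so far, so I'll add one more full turn.

```bash

python3 -m handwheel '{"xyz":[[0.103,0.124,0],[0.131,0.093,0],[0.151,0.056,0],[0.16,0.015,0],[0.159,-0.028,0],[0.146,-0.067,0],[0.124,-0.103,0],[0.093,-0.131,0]],"dr":[[0,0,0],[0,0,0],[0,0,0],[0,0,0],[0,0,0],[0,0,0],[0,0,0],[0,0,0]],"fingers":[0.2,0.2,0.2,0.2,0.2,0.2,0.2,0.2]}'
python3 -m handwheel '{"xyz":[[0.056,-0.151,0],[0.015,-0.16,0],[-0.028,-0.159,0],[-0.067,-0.146,0],[-0.103,-0.124,0],[-0.131,-0.093,0],[-0.151,-0.056,0],[-0.16,-0.015,0]],"dr":[[0,0,0],[0,0,0],[0,0,0],[0,0,0],[0,0,0],[0,0,0],[0,0,0],[0,0,0]],"fingers":[0.2,0.2,0.2,0.2,0.2,0.2,0.2,0.2]}'
python3 -m handwheel '{"xyz":[[-0.159,0.028,0],[-0.146,0.067,0],[-0.124,0.103,0],[-0.093,0.131,0],[-0.056,0.151,0],[-0.015,0.16,0],[0.028,0.159,0],[0.067,0.146,0]],"dr":[[0,0,0],[0,0,0],[0,0,0],[0,0,0],[0,0,0],[0,0,0],[0,0,0],[0,0,0]],"fingers":[0.2,0.2,0.2,0.2,0.2,0.2,0.2,0.2]}'
python3 -m handwheel '{"xyz":[[0,0,0],[0,0,0],[0,0,0],[0,0,0],[0,0,0],[0,0,0],[0,0,0],[0,0,0]],"dr":[[0,0,0],[0,0,0],[0,0,0],[0,0,0],[0,0,0],[0,0,0],[0,0,0],[0,0,0]],"fingers":[0.2,0.2,0.2,0.2,0.2,0.2,0.2,0.2]}'
python3 - <<'E'
from h import *
bowl("side","k");bowl("scene","k")
cv2.imwrite("pics/k.png",np.hstack([cv2.resize(cv2.imread("pics/side_k.png")[180:250,260:350],(400,311)),cv2.resize(cv2.imread("pics/scene_k.png")[180:262,300:405],(398,311))]))
E
```

```text
clock: 29.05
eef_pos: [0.6569, 0.0647, 0.1398]
ee_rot: [0.805, 0.593, 0.0, 0.0]
force: [-0.0, -1.1, -0.8]
width: 0.0234
grip_force: 59.4
clock: 30.05
eef_pos: [0.6156, 0.0528, 0.1397]
ee_rot: [0.805, 0.593, 0.0, -0.0]
force: [2.0, 1.2, -0.7]
width: 0.0239
grip_force: 59.3
clock: 31.05
eef_pos: [0.6463, 0.0231, 0.1396]
ee_rot: [0.805, 0.593, -0.0, -0.0]
force: [-3.7, 3.1, 0.7]
width: 0.0235
grip_force: 59.5
clock: 32.05
eef_pos: [0.646, 0.023, 0.1397]
ee_rot: [0.805, 0.593, -0.0, -0.0]
force: [0.5, 0.4, -1.4]
width: 0.0237
grip_force: 59.4
side rim sta mm [-76.2 -73. ] 0.07671237736940384 ext [[-148.5, -147.5], [-2.9, -2.0]]
scene rim sta mm [-74.3 -76.7] 0.07505550235509872 ext [[-146.0, -147.0], [-0.9, -3.3]]
```

View pics/k.png

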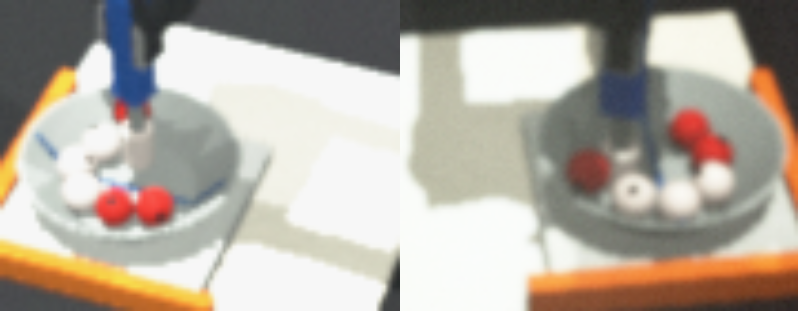

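The halves are mixed: the left holds two reds and two whites, the right a red and a white. I'll lift out and check.

```bash

python3 -m handwheel '{"xyz":[[0,0,-0.2],[0,0,-0.5],[0,0,-0.6],[0,0,-0.6],[0,0,-0.5],[0.4,-0.38,0],[0.59,-0.567,0],[0.59,-0.567,0]],"dr":[[0,0,0],[0,0,0],[0,0,0],[0,0,0],[0,0,0],[0,0,0],[0,0,0],[0,0,0]],"fingers":[0.2,0.2,0.2,0.2,0.2,0.2,0.2,0.2]}'
python3 -m handwheel '{"xyz":[[0.59,-0.567,0],[0.59,-0.567,0],[0.59,-0.567,0],[0.59,-0.567,0],[0.59,-0.567,0],[0.59,-0.567,0],[0.21,-0.2,0],[0,0,0]],"dr":[[0,0,0],[0,0,0],[0,0,0],[0,0,0],[0,0,0],[0,0,0],[0,0,0],[0,0,0]],"fingers":[0.2,0.2,0.2,0.2,0.2,0.2,0.2,0.2]}'
python3 - <<'E'
from h import *
print(robot.read_state()["eef_pos"])
bowl("side","l");bowl("scene","l")
cv2.imwrite("pics/l.png",np.hstack([cv2.resize(cv2.imread("pics/side_l.png")[170:310,225:365],(400,400)),cv2.resize(cv2.imread("pics/scene_l.png")[180:262,300:405],(398,400))]))
E
```

```text
clock: 33.15
eef_pos: [0.6057, 0.1028, 0.2351]
ee_rot: [0.805, 0.593, -0.0, -0.0]
force: [0.7, 0.3, -0.2]
width: 0.0232
grip_force: 59.5
clock: 34.15
eef_pos: [0.5131, 0.2876, 0.2354]
ee_rot: [0.805, 0.594, -0.0, 0.0]
force: [0.9, 0.5, -1.3]
width: 0.0235
grip_force: 59.4
[0.51311975 0.28764585 0.23540958]
side rim sta mm [-76.6 -73.3] 0.074248306453228 ext [[-149.2, -142.8], [-4.4, -1.7]]
scene rim sta mm [-74.6 -76.8] 0.07559118419885635 ext [[-146.5, -147.2], [-0.8, -3.0]]
```

View pics/l.png

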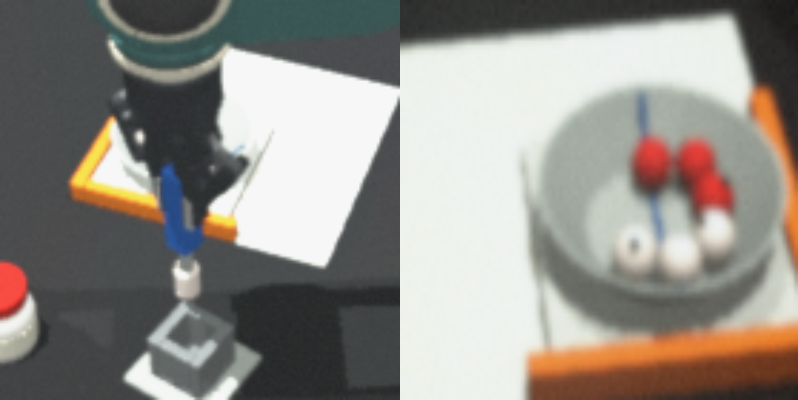

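The scene crop shows that with the rod withdrawn, the third red has rolled onto the blue line at (652,160). I'll work out the bead positions in the bowl frame.

```bash
python3 - <<'E'
from h import *
c=robot.camera_info("scene")
p=[(366.5,212.8),(377.8,212.8),(382.9,219.4),(362,231.3),(373.9,232.7),(383.4,227.2)]
q=(sta(onz(c,p,.031))+.075)*1e3
for n,k in zip("RRRWWW",q):print(n,k.round(1),np.hypot(*k).round(1),np.degrees(np.arctan2(k[1],k[0])).round())
E
```

```text
R [-32.7   2. ] 32.8 177.0
R [-29.5  28.1] 40.7 136.0
R [-5.2 34.9] 35.3 98.0
W [ 28.4 -19.3] 34.3 -34.0
W [36.   5.9] 36.5 9.0
W [20.9 30.5] 36.9 56.0
```

```bash

python3 -m handwheel '{"xyz":[[-0.4,0.4,0],[-0.6,0.6,0],[-0.6,0.6,0],[-0.6,0.6,0],[-0.6,0.6,0],[-0.6,0.6,0],[-0.6,0.6,0],[-0.6,0.6,0]],"dr":[[0,0,0],[0,0,0],[0,0,0],[0,0,0],[0,0,0],[0,0,0],[0,0,0],[0,0,0]],"fingers":[0.2,0.2,0.2,0.2,0.2,0.2,0.2,0.2]}'
python3 -m handwheel '{"xyz":[[-0.21,0.21,0],[0,0,0],[0,0,0.5],[0,0,0.6],[0,0,0.6],[0,0,0.4],[0,0,0.2],[0,0,0.09]],"dr":[[0,0,0],[0,0,0],[0,0,0],[0,0,0],[0,0,0],[0,0,0],[0,0,0],[0,0,0]],"fingers":[0.2,0.2,0.2,0.2,0.2,0.2,0.2,0.2]}'
python3 -m handwheel '{"xyz":[[0,0,0],[-0.154,0.03,0],[-0.154,0.03,0],[-0.154,0.03,0],[-0.152,0.032,0],[0.019,0.074,0],[0.028,0.071,0],[0.037,0.067,0]],"dr":[[0,0,0],[0,0,0],[0,0,0],[0,0,0],[0,0,0],[0,0,0],[0,0,0],[0,0,0]],"fingers":[0.2,0.2,0.2,0.2,0.2,0.2,0.2,0.2]}'
python3 -m handwheel '{"xyz":[[0.045,0.062,0],[0.052,0.056,0],[0.058,0.049,0],[0,0,0],[0,0,0],[0,0,0],[0,0,0],[0,0,0]],"dr":[[0,0,0],[0,0,0],[0,0,0],[0,0,0],[0,0,0],[0,0,0],[0,0,0],[0,0,0]],"fingers":[0.2,0.2,0.2,0.2,0.2,0.2,0.2,0.2]}'
cat >> h.py <<'E'
def beads(tag):
    im,d,c=grab("scene",tag);hs=cv2.cvtColor(im,cv2.COLOR_BGR2HSV)
    box=np.zeros(d.shape,bool);box[195:245,335:400]=1
    m=box&((hs[...,0]<8)|(hs[...,0]>172))&(hs[...,1]>120)&(hs[...,2]>50)
    for nm,mm in(("red",m),):
        A=cloud(c,d,mm);q=(sta(A)+.075)*1e3;k=np.hypot(q[:,0],q[:,1])<60;q=q[k]
        _,lab,cen=cv2.kmeans(np.float32(q),3,None,(3,50,.1),10,2);print(nm,np.bincount(lab.ravel()),cen.round(1).tolist())
E
python3 - <<'E'
from h import *
print(robot.read_state()["eef_pos"]);beads("m")
cv2.imwrite("pics/m.png",cv2.resize(cv2.imread("pics/scene_m.png")[180:262,300:405],None,fx=7,fy=7,interpolation=cv2.INTER_CUBIC))
E
```

```text
clock: 35.25
eef_pos: [0.6354, 0.0547, 0.2356]
ee_rot: [0.805, 0.593, -0.0, 0.0]
force: [0.4, 0.7, -0.9]
width: 0.0234
grip_force: 59.4
clock: 36.25
eef_pos: [0.6405, 0.0467, 0.14]
ee_rot: [0.805, 0.593, 0.0, 0.0]
force: [0.1, -0.4, -1.3]
width: 0.0233
grip_force: 59.4
clock: 37.25
eef_pos: [0.6472, 0.0225, 0.1401]
ee_rot: [0.805, 0.593, 0.0, -0.0]
force: [-0.6, 1.3, -1.7]
width: 0.0233
grip_force: 59.5
clock: 38.25
eef_pos: [0.6552, 0.0262, 0.1401]
ee_rot: [0.805, 0.593, 0.0, 0.0]
force: [-0.8, 0.9, -0.4]
width: 0.0236
grip_force: 59.4
[0.65516031 0.02618474 0.14014757]
red [24 60 69] [[-23.299999237060547, 2.299999952316284], [-3.299999952316284, 34.70000076293945], [-22.200000762939453, 21.399999618530273]]
```

View pics/m.png

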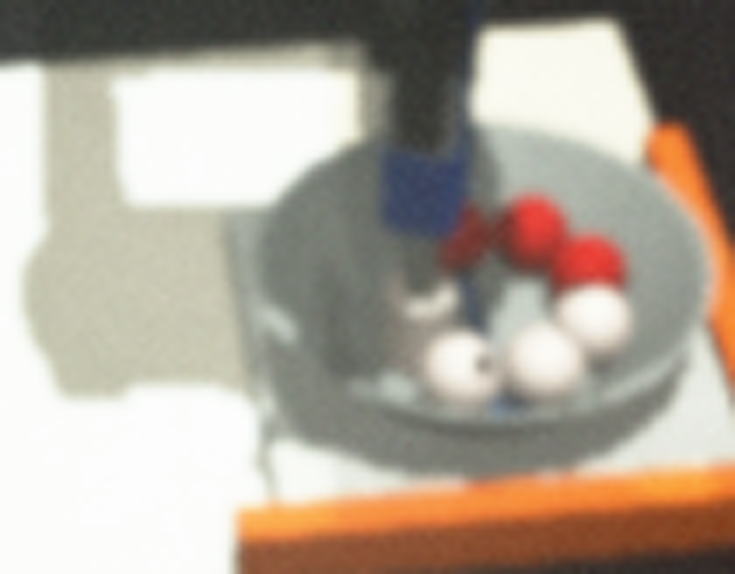

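I can see the rod at (425,300) in the crop, the three whites at (462,365), (545,360) and (595,320), two reds at (535,225) and (590,265), and the third red partly hidden at (465,240). That also puts me over the picture limit, so from here I'll measure by numbers only.

```bash
cat >> h.py <<'E'
def fitb(tag,cams=("scene","side")):
    # bead centres from the depth cloud: colour masks, cluster, least-squares sphere centre of radius 13 mm
    from scipy.optimize import least_squares
    for n in cams:
        im,d,c=grab(n,tag);hs=cv2.cvtColor(im,cv2.COLOR_BGR2HSV)
        red=((hs[...,0]<8)|(hs[...,0]>172))&(hs[...,1]>110)&(hs[...,2]>40);red=red&(cv2.erode(red.astype(np.uint8),np.ones((2,2)))>0)
        A=cloud(c,d,red);q=(sta(A)+.075)*1e3;k=(np.hypot(q[:,0],q[:,1])<55)&(A[:,2]>.02)&(A[:,2]<.05);q=np.c_[q,A[:,2]*1e3][k]
        if len(q)<10:print(n,"few red");continue
        _,lab,cen=cv2.kmeans(np.float32(q[:,:2]),3,None,(3,50,.1),10,2);o=sta(c["cam_to_world"][None,:3,3]).ravel()*1e3+75
        for i in range(3):
            w=q[lab.ravel()==i];v=np.r_[o,c["cam_to_world"][2,3]*1e3]-np.r_[cen[i],35];v/=np.linalg.norm(v)
            f=least_squares(lambda x:np.hypot(np.linalg.norm(w-np.r_[x,31],axis=1),0)-13,cen[i]-8*v[:2],loss="soft_l1").x
            print(n,"red",len(w),f.round(1),"ang",np.degrees(np.arctan2(f[1],f[0])).round())
E
python3 - <<'E'
from h import *
fitb("n")
c=robot.camera_info("scene")
p=[(366,232.1),(377.9,231.4),(384.6,225.4),(376,212.6),(383.9,218)]
q=(sta(onz(c,p,.031))+.075)*1e3
for n,k in zip("WWWRR",q):print(n,k.round(1),np.hypot(*k).round(1),np.degrees(np.arctan2(k[1],k[0])).round())
E
```

```text
scene red 19 [-31.5  -3. ] ang -175.0
scene red 54 [-7.9 35.8] ang 102.0
scene red 54 [-29.2  20.5] ang 145.0
side red 46 [-29.   23.5] ang 141.0
side red 37 [-8.6 38. ] ang 103.0
side red 32 [-31.4   2.5] ang 175.0
W [ 32. -11.] 33.9 -19.0
W [33.  15.5] 36.4 25.0
W [15.3 34.4] 37.7 66.0
R [-30.8  24. ] 39.0 142.0
R [-9.7 38.2] 39.4 104.0
```

```bash
python3 - <<'E'
from h import *
s=robot.read_state();p=np.array(s["eef_pos"][:2]);ctr=np.array([.6399,.0471])
A=np.array([[.2957,.9553],[.9553,-.2957]])
for r,t in[(12,300),(0,0),(10,150),(14,153),(17,156),(20,160),(22.5,164),(25,169),(25,175),(0,0)]:
    a=np.radians(t+4.1);w=ctr+r/1e3*np.array([np.cos(a),np.sin(a)]);print(r,t,(A@(w-p)/.04).round(3).tolist());p=w
E
```

```text
12 300 [0.199, -0.285]
0 0 [0.188, -0.234]
10 150 [0.038, -0.247]
14 153 [-0.003, -0.101]
17 156 [-0.015, -0.076]
20 160 [-0.031, -0.075]
22.5 164 [-0.041, -0.06]
25 169 [-0.06, -0.055]
25 175 [-0.064, 0.015]
0 0 [0.175, 0.6]
```

```bash

python3 -m handwheel '{"xyz":[[0.1,-0.142,0],[0.1,-0.142,0],[0.094,-0.118,0],[0.094,-0.116,0],[0.02,-0.124,0],[0.018,-0.123,0],[-0.002,-0.05,0],[-0.001,-0.051,0]],"dr":[[0,0,0],[0,0,0],[0,0,0],[0,0,0],[0,0,0],[0,0,0],[0,0,0],[0,0,0]],"fingers":[0.2,0.2,0.2,0.2,0.2,0.2,0.2,0.2]}'
python3 -m handwheel '{"xyz":[[-0.015,-0.076,0],[-0.031,-0.075,0],[-0.041,-0.06,0],[-0.06,-0.055,0],[-0.064,0.015,0],[0,0,0],[0,0,0],[0,0,0]],"dr":[[0,0,0],[0,0,0],[0,0,0],[0,0,0],[0,0,0],[0,0,0],[0,0,0],[0,0,0]],"fingers":[0.2,0.2,0.2,0.2,0.2,0.2,0.2,0.2]}'
python3 - <<'E'
from h import *
fitb("o");bowl("side","o2")
E
```

```text
clock: 39.4
eef_pos: [0.627, 0.0526, 0.1401]
ee_rot: [0.805, 0.593, 0.0, 0.0]
force: [0.3, -0.7, -0.7]
width: 0.0236
grip_force: 59.5
clock: 40.4
eef_pos: [0.6151, 0.0476, 0.1401]
ee_rot: [0.805, 0.593, -0.0, 0.0]
force: [-0.1, -0.3, -1.4]
width: 0.0234
grip_force: 59.4
scene red 47 [-26.2 -26.9] ang -134.0
scene red 52 [-7. 36.] ang 101.0
scene red 53 [-28.7  23. ] ang 141.0
side red 16 [-25.7 -15.1] ang -150.0
side red 34 [-8.4 38.4] ang 102.0
side red 38 [-29.9  25. ] ang 140.0
side rim sta mm [-75.1 -74.5] 0.07579927146434784 ext [[-149.4, -144.9], [-4.0, -1.4]]
```

```bash

python3 -m handwheel '{"xyz":[[0.03,0.1,0],[0.05,0.17,0],[0.05,0.17,0],[0.045,0.16,0],[0,0,-0.3],[0,0,-0.6],[0,0,-0.8],[0,0,-0.7]],"dr":[[0,0,0],[0,0,0],[0,0,0],[0,0,0],[0,0,0],[0,0,0],[0,0,0],[0,0,0]],"fingers":[0.2,0.2,0.2,0.2,0.2,0.2,0.2,0.2]}'
python3 -m handwheel '{"xyz":[[0.4,-0.4,0],[0.6,-0.6,0],[0.6,-0.6,0],[0.6,-0.6,0],[0.6,-0.6,0],[0.6,-0.6,0],[0.6,-0.6,0],[0.6,-0.6,0]],"dr":[[0,0,0],[0,0,0],[0,0,0],[0,0,0],[0,0,0],[0,0,0],[0,0,0],[0,0,0]],"fingers":[0.2,0.2,0.2,0.2,0.2,0.2,0.2,0.2]}'
python3 - <<'E'
from h import *
fitb("p",("scene",));bowl("scene","p2")
im=cv2.imread("pics/scene_p.png");c=robot.camera_info("scene")
g=cv2.cvtColor(im[195:250,325:405],cv2.COLOR_BGR2HSV)
ad=cv2.resize(im[195:250,325:405],None,fx=6,fy=6,interpolation=cv2.INTER_CUBIC)
cs=cv2.HoughCircles(cv2.cvtColor(ad,cv2.COLOR_BGR2GRAY),cv2.HOUGH_GRADIENT,1,45,param1=80,param2=14,minRadius=26,maxRadius=42)
for x,y,r in cs[0]:
    col=ad[int(y)-8:int(y)+8,int(x)-8:int(x)+8].reshape(-1,3).mean(0);q=(sta(onz(c,[(325+x/6,195+y/6)],.031))[0]+.075)*1e3
    if np.hypot(*q)<50:print("RED" if col[2]>1.6*col[0] else "w",col.round(),q.round(1),r)
print(robot.read_state()["eef_pos"])
E
```

```text
clock: 41.55
eef_pos: [0.6399, 0.0471, 0.2383]
ee_rot: [0.805, 0.593, 0.0, 0.0]
force: [-0.2, 0.8, -0.6]
width: 0.0233
grip_force: 59.4
clock: 42.55
eef_pos: [0.517, 0.2788, 0.2353]
ee_rot: [0.805, 0.593, -0.0, -0.0]
force: [0.5, 0.5, -1.7]
width: 0.0236
grip_force: 59.5
scene red 55 [-27.5 -24.3] ang -139.0
scene red 57 [-28.3  22.4] ang 142.0
scene red 52 [-5.4 34.8] ang 99.0
scene rim sta mm [-74.2 -76.5] 0.0753101259469986 ext [[-147.9, -147.0], [-0.8, -3.0]]
RED [ 57.  62. 187.] [-24.3 -25.5] 36.5
[0.51639235 0.28002634 0.23533323]
```

```bash
cat >> h.py <<'E'
def tops(tag,n="scene"):
    im,d,c=grab(n,tag);A=cloud(c,d,np.ones(d.shape,bool));col=im[d>0].astype(float) 
    v,u=np.nonzero(d>0);col=im[v,u].astype(float);q=(sta(A)+.075)*1e3
    k=(np.hypot(q[:,0],q[:,1])<52)&(A[:,2]>.035)&(A[:,2]<.047);w=q[k];isr=col[k][:,2]>1.6*col[k][:,0]
    for nm,s in(("red",isr),("white",~isr)):
        _,lab,cen=cv2.kmeans(np.float32(w[s]),3,None,(3,50,.1),20,2);print(n,nm,np.bincount(lab.ravel()),cen.round(1).tolist())
E
python3 -c "
from h import *
tops('q')"
```

```text
scene red [59 52 56] [[-1.600000023841858, 34.400001525878906], [-21.399999618530273, -25.399999618530273], [-23.0, 21.899999618530273]]
scene white [70 68 72] [[39.400001525878906, -16.600000381469727], [40.79999923706055, 8.800000190734863], [21.5, 28.399999618530273]]
```

```bash

python3 -m handwheel '{"xyz":[[0.205,-0.165,0],[0,0,0],[0,0,0.5],[0,0,0.6],[0,0,0.6],[0,0,0.5],[0,0,0.2],[0,0,0.1]],"dr":[[0,0,0],[0,0,0],[0,0,0],[0,0,0],[0,0,0],[0,0,0],[0,0,0],[0,0,0]],"fingers":[0.2,0.2,0.2,0.2,0.2,0.2,0.2,0.2]}'
python3 -m handwheel '{"xyz":[[0,0,0],[0,0,0.06],[0,0,0],[0,0,0],[0,0,0],[0,0,0],[0,0,0],[0,0,0]],"dr":[[0,0,0],[0,0,0],[0,0,0],[0,0,0],[0,0,0],[0,0,0],[0,0,0],[0,0,0]],"fingers":[0.2,0.2,0.2,0.2,0.2,0.2,0.2,0.2]}'
```

```text
clock: 43.7
eef_pos: [0.515, 0.2871, 0.1359]
ee_rot: [0.805, 0.593, -0.0, -0.0]
force: [-0.1, 0.1, -1.3]
width: 0.0235
grip_force: 59.5
clock: 44.7
eef_pos: [0.5149, 0.2871, 0.1337]
ee_rot: [0.805, 0.593, 0.0, -0.0]
force: [0.3, -0.2, -0.5]
width: 0.0235
grip_force: 59.5
```

```bash

python3 -m handwheel '{"xyz":[[0,0,0.05],[0,0,0.03],[0,0,0],[0,0,0],[0,0,0],[0,0,0],[0,0,0],[0,0,0]],"dr":[[0,0,0],[0,0,0],[0,0,0],[0,0,0],[0,0,0],[0,0,0],[0,0,0],[0,0,0]],"fingers":[0.2,0.2,0.2,0.2,0.2,0.2,0.2,0.2]}'
python3 -m handwheel '{"xyz":[[0,0,0],[0,0,0],[0,0,0],[0,0,0],[0,0,0],[0,0,0],[0,0,0],[0,0,0]],"dr":[[0,0,0],[0,0,0],[0,0,0],[0,0,0],[0,0,0],[0,0,0],[0,0,0],[0,0,0]],"fingers":[0.4,0.55,0.7,0.8,0.8,0.8,0.8,0.8]}' 
python3 -m handwheel '{"xyz":[[0,0,-0.4],[0,0,-0.9],[0,0,-0.9],[0,0,-0.9],[-0.8,0,0],[-0.8,0,0],[0,0,0],[0,0,0]],"dr":[[0,0,0],[0,0,0],[0,0,0],[0,0,0],[0,0,0],[0,0,0],[0,0,0],[0,0,0]],"fingers":[0.8,0.8,0.8,0.8,0.8,0.8,0.8,0.8]}'
python3 - <<'E'
from h import *
tops("r");bowl("scene","r1");bowl("side","r2")
for n in("wrist","scene"):
    im,d,c=grab(n,"r3");A=cloud(c,d,np.ones(d.shape,bool))
    def R(nm,x,y,h,z0,z1):
        k=(abs(A[:,0]-x)<h)&(abs(A[:,1]-y)<h)&(A[:,2]>z0)&(A[:,2]<z1);q=A[k]
        print(n,nm,k.sum(),q[:,2].mean() if k.sum() else 0,cv2.minAreaRect(np.float32(q[:,:2])) if k.sum()>3 else 0)
    R("griptop",.515,.287,.06,.156,.17);R("holder",.515,.287,.06,.048,.059)
    # base edges from points at base-top height in station frame
    q=sta(A)*1e3;k=(A[:,2]>.011)&(A[:,2]<.0205)&(q[:,0]>-170)&(q[:,0]<-2)&(q[:,1]>-170)&(q[:,1]<-2);print("base",k.sum(),cv2.minAreaRect(np.float32(q[k])) if k.sum()>5 else 0)
E
```

```text
clock: 45.7
eef_pos: [0.5149, 0.2871, 0.1305]
ee_rot: [0.805, 0.593, 0.0, 0.0]
force: [-0.3, 0.6, 0.3]
width: 0.0238
grip_force: 59.7
clock: 46.7
eef_pos: [0.5149, 0.2871, 0.1305]
ee_rot: [0.805, 0.593, 0.0, -0.0]
force: [-0.3, -0.2, -0.4]
width: 0.0685
grip_force: 0.0
clock: 47.7
eef_pos: [0.4961, 0.2262, 0.2554]
ee_rot: [0.805, 0.593, 0.001, 0.0]
force: [0.0, 0.5, 0.8]
width: 0.0683
grip_force: 0.0
scene red [57 55 55] [[-1.5, 34.5], [-21.299999237060547, -25.200000762939453], [-22.799999237060547, 21.5]]
scene white [68 67 73] [[41.20000076293945, 8.800000190734863], [39.29999923706055, -16.700000762939453], [21.200000762939453, 28.0]]
scene rim sta mm [-74.6 -76.2] 0.07574901729822159 ext [[-148.4, -146.8], [-1.1, -3.1]]
side rim sta mm [-74.  -74.4] 0.07640665024518967 ext [[-149.9, -138.6], [-3.1, -0.7]]
wrist griptop 1259 0.16007348909343647 ((0.5143373012542725, 0.28695592284202576), (0.023249732330441475, 0.023983681574463844), 72.68641662597656)
wrist holder 1898 0.05433676378179374 ((0.5131101012229919, 0.2859240472316742), (0.05639194697141647, 0.05625028908252716), 79.95977020263672)
base 3145 ((-72.71896362304688, -60.53300476074219), (141.60548400878906, 116.57022094726562), 0.17170719802379608)
scene griptop 75 0.1603725989796439 ((0.5174440145492554, 0.2858649790287018), (0.0234848465770483, 0.027005568146705627), 72.34144592285156)
scene holder 252 0.053643121947441655 ((0.5167721509933472, 0.2843715250492096), (0.055552028119564056, 0.05865739285945892), 80.72893524169922)
base 1303 ((-75.7979736328125, -75.83170318603516), (143.47576904296875, 147.36297607421875), 0.12066525220870972)
```

```bash
python3 - <<'E'
from h import *
def g(f):return cv2.GaussianBlur(cv2.cvtColor(cv2.imread(f),cv2.COLOR_BGR2GRAY),(3,3),0).astype(np.uint8)
for n,e,r,tm in(("scene","e","r1",[(330,225,400,245),(395,195,412,250),(338,190,360,240),(340,245,410,262)]),("side","e","r2",[(262,195,285,240),(280,232,320,246),(318,205,340,245),(255,232,305,250)])):
    a,b=g(f"pics/{n}_{e}.png"),g(f"pics/{n}_{r}.png")
    for x0,y0,x1,y1 in tm:
        W=np.eye(2,3,dtype=np.float32)
        try:
            cc,W=cv2.findTransformECC(a[y0:y1,x0:x1],b[y0-6:y1+6,x0-6:x1+6],np.float32([[1,0,6],[0,1,6]]),cv2.MOTION_TRANSLATION,(3,100,1e-5));print(n,(x0,y0,x1,y1),round(cc,3),(W[:,2]-6).round(2))
        except cv2.error as ex:print(n,"fail")
E
```

```text
scene (330, 225, 400, 245) 0.614 [0.66 1.95]
scene (395, 195, 412, 250) 0.996 [0.09 0.1 ]
scene (338, 190, 360, 240) 0.715 [-1.82  0.85]
scene (340, 245, 410, 262) 0.994 [-0.34  0.3 ]
side (262, 195, 285, 240) 0.788 [-0.62  0.72]
side (280, 232, 320, 246) 0.921 [-0.37 -0.2 ]
side (318, 205, 340, 245) 0.703 [0.34 4.49]
side (255, 232, 305, 250) 0.995 [-0.53 -0.1 ]
```

The image comparison doesn't settle whether the bowl shifted, so I'll use the spare time to re-seat it with gentle pushes against both stops.

```bash

python3 -m handwheel '{"xyz":[[0,0,0],[0,0,0],[0,0,0],[0,0,0],[-0.6,0.27,0],[-0.95,0.43,0],[-0.95,0.43,0],[-0.95,0.43,0]],"dr":[[0,0,-0.78],[0,0,-0.78],[0,0,-0.78],[0,0,-0.78],[0,0,0],[0,0,0],[0,0,0],[0,0,0]],"fingers":[0.4,0.4,0.4,0.4,0.4,0.4,0.4,0.4]}' 60 | sed -n 1,3p
python3 -m handwheel '{"xyz":[[-0.95,0.43,0],[-0.95,0.43,0],[-0.95,0.43,0],[-0.95,0.41,0],[0,0,0],[0,0,0.9],[0,0,0.9],[0,0,0.9]],"dr":[[0,0,0],[0,0,0],[0,0,0],[0,0,0],[0,0,0],[0,0,0],[0,0,0],[0,0,0]],"fingers":[0.4,0.4,0.4,0.4,0.4,0.4,0.4,0.4]}'
python3 -c "
from h import *
s=robot.read_state();print(sta(s['eef_pos']))"
```

```text
clock: 48.95
eef_pos: [0.5689, 0.0921, 0.2544]
ee_rot: [0.68, 0.733, -0.0, -0.0]
clock: 49.95
eef_pos: [0.6471, -0.0526, 0.1454]
ee_rot: [0.68, 0.733, 0.0, -0.0]
force: [0.3, -0.9, -0.5]
width: 0.0341
grip_force: 0.0
[[-0.07488587 -0.17498503]]
```

```bash

python3 -m handwheel '{"xyz":[[0,0,0.9],[0,0,0.9],[0,0,0.9],[0,0,0.2],[0.2,0,0],[0.1,0,0],[0.04,0,0],[0.02,0,0]],"dr":[[0,0,0],[0,0,0],[0,0,0],[0,0,0],[0,0,0],[0,0,0],[0,0,0],[0,0,0]],"fingers":[0.4,0.4,0.4,0.4,0.4,0.4,0.4,0.4]}'
python3 -m handwheel '{"xyz":[[0.02,0,0],[0.02,0,0],[0.02,0,0],[0,0,0],[0,0,0],[0,0,0],[0,0,0],[0,0,0]],"dr":[[0,0,0],[0,0,0],[0,0,0],[0,0,0],[0,0,0],[0,0,0],[0,0,0],[0,0,0]],"fingers":[0.4,0.4,0.4,0.4,0.4,0.4,0.4,0.4]}'
python3 -c "
from h import *
s=robot.read_state();print(sta(s['eef_pos']))"
```

```text
clock: 50.95
eef_pos: [0.6465, -0.0391, 0.0312]
ee_rot: [0.68, 0.733, 0.0, 0.0]
force: [-0.0, -0.0, 0.8]
width: 0.0341
grip_force: 0.0
clock: 51.95
eef_pos: [0.6464, -0.0384, 0.0309]
ee_rot: [0.681, 0.733, -0.001, 0.001]
force: [1.2, -11.9, 1.3]
width: 0.0343
grip_force: 6.1
[[-0.07462163 -0.16079839]]
```

```bash

python3 -m handwheel '{"xyz":[[-0.4,0,0],[0,0,-0.95],[0,0,-0.95],[0.85,-0.85,0],[0.85,-0.85,0],[0.84,-0.83,0],[0,0,0],[0,0,0]],"dr":[[0,0,0],[0,0,0],[0,0,0],[0,0,0],[0,0,0],[0,0,0],[0,0,1],[0,0,1]],"fingers":[0.4,0.4,0.4,0.4,0.4,0.4,0.4,0.4]}'
python3 -m handwheel '{"xyz":[[0,0,0],[0,0,0],[0,0,0],[0,0,0],[0,0,0],[0,0,0],[0,0,0],[0,0,0]],"dr":[[0,0,1],[0,0,1],[0,0,1],[0,0,1],[0,0,1],[0,0,1],[0,0,1],[0,0,1]],"fingers":[0.4,0.4,0.4,0.4,0.4,0.4,0.4,0.4]}' | sed -n 2,4p
python3 -m handwheel '{"xyz":[[0,0,0],[0,0,0],[0,0,0],[0,0,0],[0,0,0.8],[0,0,0.8],[0,0,0.3],[0,0,0]],"dr":[[0,0,1],[0,0,1],[0,0,1],[0,0,0.15],[0,0,0],[0,0,0],[0,0,0],[0,0,0]],"fingers":[0.4,0.4,0.4,0.4,0.4,0.4,0.4,0.4]}'
python3 -c "
from h import *
s=robot.read_state();print(sta(s['eef_pos']))"
```

```text
clock: 52.95
eef_pos: [0.5386, 0.041, 0.1068]
ee_rot: [0.764, 0.645, 0.0, 0.0]
force: [0.1, -0.8, -0.5]
width: 0.0342
grip_force: 0.0
eef_pos: [0.5389, 0.0406, 0.1065]
ee_rot: [0.976, 0.218, -0.0, -0.0]
force: [0.2, 0.3, -0.3]
clock: 54.95
eef_pos: [0.5387, 0.0409, 0.0303]
ee_rot: [0.999, 0.034, -0.001, -0.0]
force: [0.3, 0.9, 0.1]
width: 0.0343
grip_force: 0.0
[[-0.17631217 -0.07393966]]
```

```bash

python3 -m handwheel '{"xyz":[[0.2,0,0],[0.1,0,0],[0.05,0,0],[0.03,0,0],[0.02,0,0],[0.02,0,0],[0,0,0],[0,0,0]],"dr":[[0,0,0],[0,0,0],[0,0,0],[0,0,0],[0,0,0],[0,0,0],[0,0,0],[0,0,0]],"fingers":[0.4,0.4,0.4,0.4,0.4,0.4,0.4,0.4]}'
python3 -c "
from h import *
s=robot.read_state();print(sta(s['eef_pos']))"
```

```text
clock: 55.95
eef_pos: [0.5537, 0.0421, 0.0306]
ee_rot: [0.999, 0.033, -0.003, 0.0]
force: [-23.7, -1.0, 15.9]
width: 0.0343
grip_force: 11.9
[[-0.16128079 -0.07381924]]
```

Home on x as well: -161.3 mm at 24 N, against -161.2 mm after the first push. I'll retreat, confirm and hand in.

```bash

python3 -m handwheel '{"xyz":[[-0.4,0,0],[-0.5,0,0],[0,0,-0.9],[0,0,-0.9],[0,0,-0.9],[0,0,-0.9],[0,0,0],[0,0,0]],"dr":[[0,0,0],[0,0,0],[0,0,0],[0,0,0],[0,0,0],[0,0,0],[0,0,0],[0,0,0]],"fingers":[0.4,0.4,0.4,0.4,0.4,0.4,0.4,0.4]}'
python3 - <<'E'
from h import *
tops("s");bowl("scene","s1")
print(robot.hand_in())
E
```

```text
clock: 56.95
eef_pos: [0.5193, 0.0398, 0.1739]
ee_rot: [0.999, 0.033, -0.0, -0.0]
force: [1.1, 0.7, -0.3]
width: 0.0342
grip_force: 0.0
scene red [59 53 54] [[-1.5, 34.29999923706055], [-20.700000762939453, -25.5], [-22.899999618530273, 21.899999618530273]]
scene white [66 73 71] [[39.099998474121094, -16.700000762939453], [22.100000381469727, 28.700000762939453], [41.0, 9.100000381469727]]
scene rim sta mm [-73.5 -75.9] 0.07543886452913284 ext [[-147.4, -147.0], [-0.3, -3.3]]
the job is handed in; nothing more can be done
None
```

Job handed in at about 57 s: bowl home against both stops, stirred counter-clockwise about 2.8 turns and then nudged until each half held both colours (left 2 red + 2 white, right 1 red + 1 white), all six beads in the bowl, stirrer upright in its holder; I viewed 12 pictures, over the limit of 10, and did not re-measure the jars and tray.

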